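Close the jar mill's guard and set its speed selector

TASK

The jar is on the mill and ready to grind. Swing the clear guard down and press its front lip until the spring catch clicks and the guard stays fully shut; then turn the speed selector clockwise, click by click, to the fourth speed step (four clicks from off, wherever it stands now), without running on into the fifth, and let go of it. Do not push the pots, the jar and the brush round the mill out of their places.

Things in the scene. Friction and masses are not known exactly. Their poses are not given: they have to be found in the camera images.
- mill: bench-top jar mill of grey sheet metal, 240 mm deep (x) by 500 mm wide (y), fixed to the bench. Origin: centre of its underside; x points from its front (operator's side) to its back, y to its left, z up. Left part (y 0 to 250 mm): bay with two rollers, a white jar on them and the clear guard. Right part (y -250 to -30 mm): the console
- console (a point): middle of the console's face, where the selector's axis meets it. The face is a desk 35 degrees from level, facing the operator and up, from 50 mm height at the front edge to 159 mm, 156 mm farther back; then a flat top at 159 mm. Axes: x up the slope, y left, z out of the face. A fixed round timer knob (30 mm across, 12 mm high) is at x = -66, y = 78 mm
- guard_hinge (a point): point on the guard's hinge line, at the middle of the guard's width: in the mill's frame x = 118, y = 120, z = 100 mm. Axes as the mill's; the hinge line runs along y
- guard_lip (a point): point on top of the guard's lip, middle of its width. The guard: clear hood with aluminium edges, 240 wide, 210 deep, 88 mm high, hinged at its lower back edge; the lip, a flat strip 140 mm wide, sticks out 38 mm forward from its top front edge, level when shut. Shut, this point is 237 mm in front of and 89 mm above the hinge line, 16 mm behind the lip's front edge. x to the back, z out of the top face
- guard (a joint): guard's angle in rad: 0 fully shut against a firm stop, growing as the front rises (limit 0.9). The hinge is stiff enough to stay wherever it is left; up to 3 N down on the lip swings it, until the catch. Lifting it out of the catch takes about 11 N at the lip
- catch_point (a point): the spring catch: a steel roller that stands out of the mill's front wall below the lip's middle. At about 0.08 rad the guard's steel striker meets it and the guard stands there, its lip still 18 mm too high; 8 to 12 N down on the lip takes it over the roller with a click at about 0.05 to 0.03 rad, and the roller then pulls it down and holds it shut
- selector (a joint): speed selector's angle in rad: 0 at off, growing clockwise as seen facing the console; seven positions 0.524 rad (30 degrees) apart: off, then steps 1 to 6; step 4 is 2.094. It starts at off, step 1 or step 2. A sprung roller drops it into each position: turning takes up to 0.15 N m; let go within 0.2 rad of a position, it snaps into it. End stops at -0.05 and 3.19
- selector_grip (a point): point on the selector's axis at the height to grip: 12 mm below the top of the bar, 24 mm above the disc. The selector: black bar handle, 70 mm long (44 mm to the tip, 26 mm to the tail), 16 mm wide, 36 mm high, on a black disc 68 mm across, on the console's face. z points out of the face along the turning axis, 35 degrees from vertical, leaning to the operator; x along the bar to its pointing end
- selector_tip (a point): top of the selector's tapered pointing end, 44 mm from the axis (the tail is blunt and shorter); a white line on the bar's top runs to it. At off it points left (mill's +y), at step 3 straight up the slope, at step 6 right. Marks on the face 53 mm from the axis: a small ring at off, then six bars, thicker with each step
- stain_pot: terracotta lidded pot, 56 mm across, 76 mm high, standing on the console's flat top behind the face; origin at the centre of its underside. Leave it
- brush: glaze brush, 190 mm long, lying on the bench in front of the mill; origin under its middle, x along it. Leave it
- spare_jar: spare white mill jar, 96 mm across, 177 mm high, standing to the left of the mill; origin at the centre of its underside. Leave it
- glaze_bowl: terracotta bowl, 124 mm across, 55 mm high, standing to the right of the mill; origin at the centre of its underside. Leave it

How it is judged (in metres and radians):
On the way, in this order (a step that is already met when the one before it is completed fails the run):
1. the guard is pressed fully shut, past its catch (value of joint guard below 0.015 rad), for 0.2 s.
2. the selector is turned to step 4 (value of joint guard below 0.015 rad and value of joint selector between 1.9944 and 2.1944 rad), for 0.2 s.
At the end, for the whole second after the job is handed in: the guard is held fully shut by its catch (joint below 0.015 rad) and the selector rests in its fourth step (within 0.09 rad of 2.094), both let go (value of joint guard below 0.015 rad and value of joint selector between 2.0044 and 2.1844 rad); the robot touches nothing.
It fails at once if the selector is run on into the fifth step (value of joint selector above 2.45 rad).
It fails at once if the selector is turned to another step while the guard is not shut (value of joint guard above 0.03 rad and distance of selector_tip from where it was at the start of the episode above 0.016 m).
It fails at once if a pot, the spare jar or the brush is pushed more than 40 mm out of its place (distance of any of stain_pot, brush, spare_jar, glaze_bowl from where it was at the start of the episode above 0.04 m).
It also fails if it takes over 61 s, if anything falls off the work surface, if the arm or the gripper's body presses on something with over 40 N, if the wrist force passes 120 N, or if a joint passes its speed limit or range.

ROBOT

A 7-joint arm with a two-finger parallel gripper is mounted at the origin on the work surface. World frame = base frame: x ahead of the robot, y to its left, z up, the work surface at z = 0. Lengths are in mm, angles in rad, forces in N, time in s.
With the tool pointing down it reaches from about 425 to 825 mm from the base axis. Payload 3.6 kg.
Tool frame: the origin (TCP) lies midway between the tips of the shut fingers; the grasp point (between the pads) lies 19 mm behind it; z points along the fingers, y is the direction in which the jaws open and shut (so a half turn about z gives the same grasp; the last joint's range is limited). The gripper opens to 93 mm and grips with 3 to 60 N. Pads are 15 mm wide; open, the fingers measure 128 mm over their backs; the gripper's body (75 mm by 188 mm) begins 65 mm behind the grasp point.
Start: joints at [1.282, 0.615, -0.013, 1.423, 0.008, 1.103, -0.04], TCP at [168.246, -627.818, 218.64] pointing down, gripper open.
Joint ranges: [-3.12, 3.12], [-0.3, 2.06], [-1.34, 1.32], [0.26, 2.42], [-1.36, 4.5], [0.01, 1.98], [-2.84, 2.84]. Speed limits (rad/s): [2.79, 2.79, 3.14, 3.14, 3.14, 3.14, 3.14].

INTERFACE

Orientations are given as a unit quaternion [x, y, z, w].
In Python, from workcell import sensors, eyes, bot gives the robot as it stands.
- The arm moves only by the shell command python3 -m inch 'ROWS' [FORCE]. ROWS is JSON, a list of rows, each a list of 7 numbers: the finger opening in mm, from 0 to 93, then the shift along the world's x, y, z in mm, then the turn, a rotation vector about the world's x, y, z in rad. In form: [[jaw, x, y, z, wx, wy, wz], ...]. A call has 1 to 5 rows; each row is the pose to reach, as a shift and turn from the pose measured when the call began; what a row does not reach only later rows make up. A row lasts 1/12 s, in which the tool goes at most 41.7 mm and 7.16 degrees, less where a joint would pass 70% of its speed; a pose out of reach is approached as far as the arm can. A call with a gripper value outside its range is refused whole. The fingers move at their own pace and stop on an object; FORCE is the grip in N (left out, the last holds). Time passes only in rows, so rows that repeat a pose let the fingers close. It gives the time, the measured TCP pose, the force and the opening at its end, in the units of the state.
- sensors.read_state(): the state, without advancing time (a new reading comes with each control period).
- eyes.read_camera(name): name is "scene" or "side" or "wrist"; returns a dict with "frame" (384x512x3 uint8, blue, green, red), "range_z" (384x512 float32, mm along the optical axis (not along the pixel's ray), 0 where there is no reading), "vfov" (degrees; the focal length in pixels is half the picture's height over the tangent of half this angle, whatever the lens; pixels are square), "cx", "cy" (the principal point, pixels), "distortion" ([k1, k2, p1, p2, k3] as OpenCV has them; the pictures are not rectified), "R" (3x3) and "t" (3): a world point X has camera coordinates R X + t; the wrist camera has in their place "tool_from_camera" (4x4, takes a point from camera to tool coordinates, whose origin is the TCP and whose axes are the flange's). Camera axes: x right, y down, z forward; pixel columns grow to the right and rows downward; lengths in mm; the calibration is good to about 2 mm. A picture is of the moment at which its call begins: read the wrist's pose just before it.
- bot.finish_job(): hands the job in, once; it reports no verdict.
The state is a dict: "time_s": time; "joint_pos": joint angles; "joint_vel": joint speeds; "effort": joint torques, N m; "position": TCP position; "tool_rot": TCP orientation; "wrist_force": force on the tool from outside, world axes, zero at the start; "ft_torque": the same for the moment, N m; "grip_width": opening from 0.0 (shut) to 1.0 (fully open).
Only numpy, scipy, OpenCV 4.12 (cv2) and the standard library are available. Lean on these libraries where they do the work, as an engineer would, in place of code of your own. Each camera call takes 0.05 s, during which the arm holds its last target.

## Working session

There is one attempt and no reset: what is moved stays moved. The work goes in short steps, Python scripts to look and compute and a shell command to move; the robot and the scene stay as the last step left them, time stands still between calls to the robot, and variables do not carry over. Pictures are saved under pics/ and viewed, and the job is handed in when it is done.

```bash
ls; mkdir -p pics; cat > h.py <<'E'
import numpy as np, cv2
from workcell import sensors, eyes, bot
def K(c):
    f=c["frame"].shape[0]/2/np.tan(np.radians(c["vfov"])/2)
    return np.array([[f,0,c["cx"]],[0,f,c["cy"]],[0,0,1]]),np.array(c["distortion"],float)
def ext(c,st=None):
    if "R" in c: return np.array(c["R"]),np.array(c["t"])
    from scipy.spatial.transform import Rotation as Ro
    T=np.array(c["tool_from_camera"]);Rw=Ro.from_quat(st["tool_rot"]).as_matrix()
    Rc=Rw@T[:3,:3];o=Rw@T[:3,3]+np.array(st["position"])
    return Rc.T,-Rc.T@o
def world(c,px,st=None,z=None):
    px=np.array(px,float).reshape(-1,2);k,d=K(c);R,t=ext(c,st)
    u=cv2.undistortPoints(px.reshape(-1,1,2),k,d).reshape(-1,2)
    r=np.c_[u,np.ones(len(u))]
    if z is None:
        dd=np.array([c["range_z"][int(round(p[1])),int(round(p[0]))] for p in px])
        return (r*dd[:,None]-t)@R
    o=-R.T@t; rw=r@R
    return o+rw*((z-o[2])/rw[:,2])[:,None]
def cloud(c,st=None):
    v,u=np.mgrid[:384,:512]
    return world(c,np.c_[u.ravel(),v.ravel()],st).reshape(384,512,3)
def proj(c,X,st=None):
    k,d=K(c);R,t=ext(c,st)
    return cv2.projectPoints(np.array(X,float).reshape(-1,3),cv2.Rodrigues(R)[0],t,k,d)[0].reshape(-1,2)
def snap(n,tag):
    st=sensors.read_state();c=eyes.read_camera(n);cv2.imwrite(f"pics/{tag}.png",cv2.resize(c["frame"],None,fx=1.5,fy=1.5));np.save(f"pics/{tag}.npy",{"c":c,"st":st},allow_pickle=True);return c,st
def load(tag):
    d=np.load(f"pics/{tag}.npy",allow_pickle=True).item();return d["c"],d["st"]
E
python3 - <<'E'
from h import *
for n in("scene","side","wrist"):
    c,st=snap(n,n+"0")
    if "R" in c: print(n,-np.array(c["R"]).T@c["t"],c["vfov"])
print(st)
E
```

```text
pics
scene [ 880.97836024 -440.10826864 1231.36635088] 45.038809866082076
side [ 368.23523192 -412.45150524 1236.9666681 ] 47.5817463556674
{'time_s': 0.1, 'joint_pos': array([ 1.28251589,  0.61583577, -0.01260397,  1.42471093,  0.0081499 ,
        1.10337778, -0.04042619]), 'joint_vel': array([ 2.06794439e-04, -1.03151344e-03, -3.49246278e-06, -3.74402868e-03,
       -2.86834919e-04,  5.48713838e-04,  1.34288611e-03]), 'effort': array([ 9.41061808e-04, -4.60042655e+01,  2.09832997e-01, -1.66245049e+01,
       -6.12278539e-02,  1.69206876e-02,  9.57354200e-05]), 'position': array([ 168.0320402 , -627.18646447,  217.59762037]), 'tool_rot': array([ 9.91442101e-01,  1.30542177e-01, -1.87975176e-04, -1.12488098e-03]), 'wrist_force': array([ 0.36699461, -0.46753652, -0.27215827]), 'ft_torque': array([-0.05540483, -0.03204823,  0.03380297]), 'grip_width': 1.0006599054673482}
```

View pics/scene0.png

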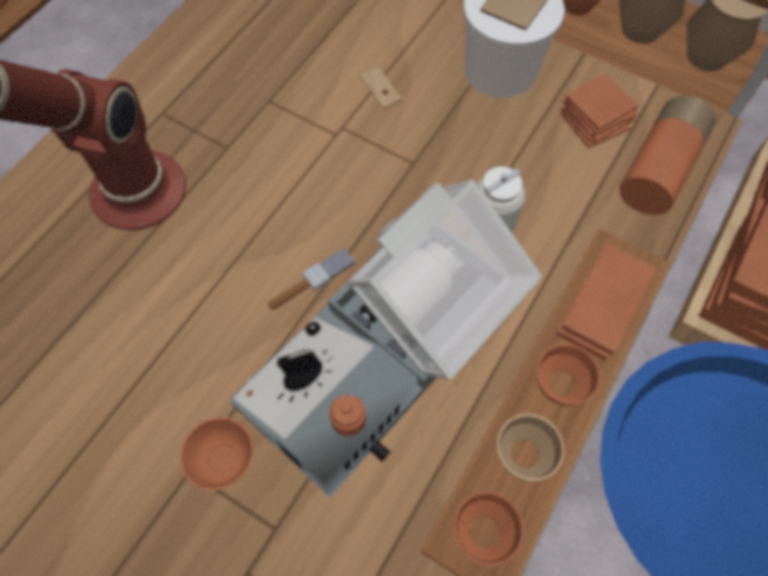

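View pics/side0.png

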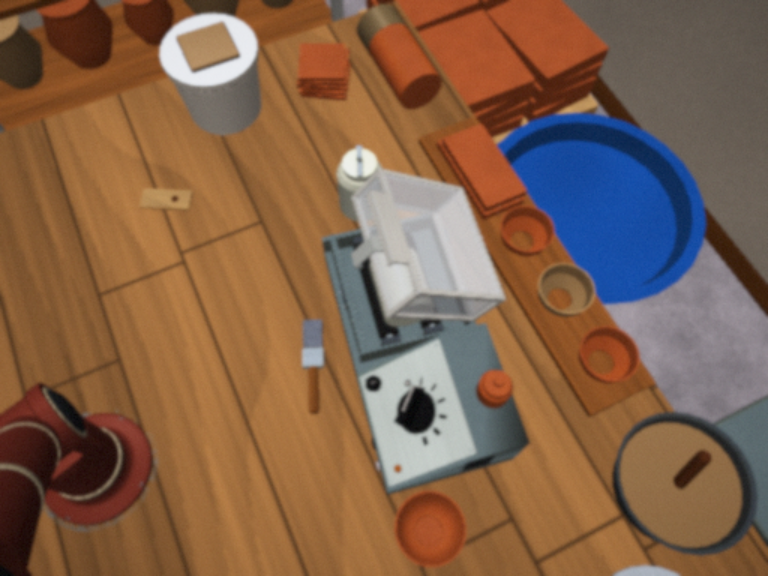

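View pics/wrist0.png

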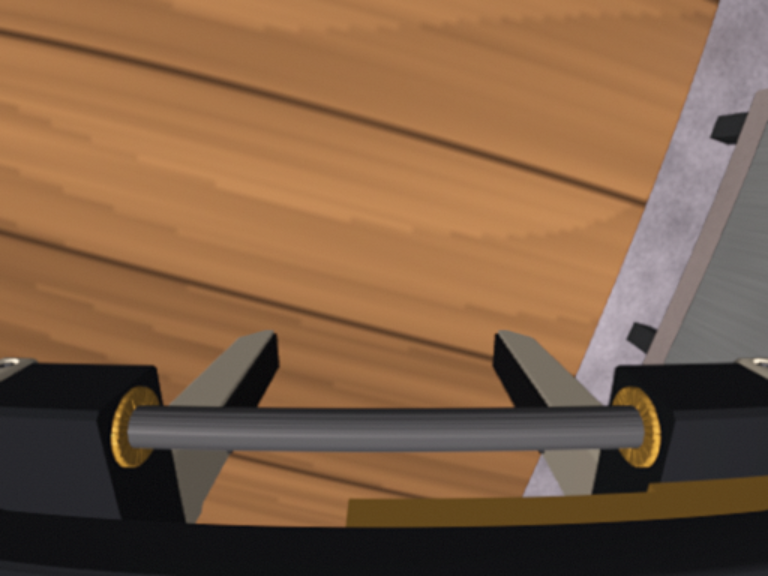

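```bash
python3 - <<'E'
from h import *
for n,x,y in(("scene0",150,205),("side0",230,215)):
    c,st=load(n); f=c["frame"]
    cv2.imwrite(f"pics/{n}z.png",cv2.resize(f[y:y+130,x:x+130],None,fx=4.5,fy=4.5,interpolation=cv2.INTER_CUBIC))
    P=cloud(c); 
    ok=c["range_z"]>0
    hsv=cv2.cvtColor(f,cv2.COLOR_BGR2HSV)
    # desk panel: z 50..159 in normals
    m=(ok&(P[...,2]>154)&(P[...,2]<164)&(hsv[...,1]<90))
    nl,lab,s,_=cv2.connectedComponentsWithStats(m.astype(np.uint8))
    i=1+np.argmax(s[1:,4]);q=P[lab==i];print(n,"top",s[i],q.mean(0))
    r=cv2.minAreaRect(q[:,:2].astype(np.float32));print(r,cv2.boxPoints(r).round())
    for px in ([(205,240),(230,272),(245,205),(290,130),(330,190)] if n=="scene0" else [(275,285),(330,260),(250,170),(285,130)]): print(px,P[px[1],px[0]].round())
E
```

```text
scene0 top [ 186  230   92   91 2874] [ 671.39739851 -206.46265493  158.01533091]
((669.0388793945312, -202.34423828125), (220.90634155273438, 97.96224212646484), 79.582275390625) [[ 601. -302.]
 [ 697. -320.]
 [ 737. -103.]
 [ 641.  -85.]]
(205, 240) [ 567. -168.  149.]
(230, 272) [ 681. -223.  234.]
(245, 205) [615. -56. 203.]
(290, 130) [630. 123. 312.]
(330, 190) [773.  86. 208.]
side0 top [ 290  215   62   90 2564] [ 666.04174519 -202.2510741   158.91850039]
((669.3889770507812, -198.35459899902344), (221.92930603027344, 97.57449340820312), 79.29683685302734) [[ 601. -298.]
 [ 697. -316.]
 [ 738.  -98.]
 [ 642.  -80.]]
(275, 285) [ 542. -204.  113.]
(330, 260) [ 670. -228.  227.]
(250, 170) [599.  69. 237.]
(285, 130) [736. 137. 241.]
```

View pics/scene0z.png

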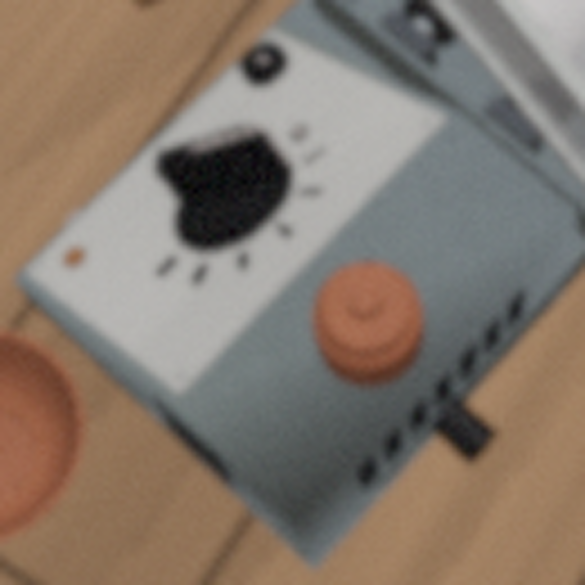

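View pics/side0z.png

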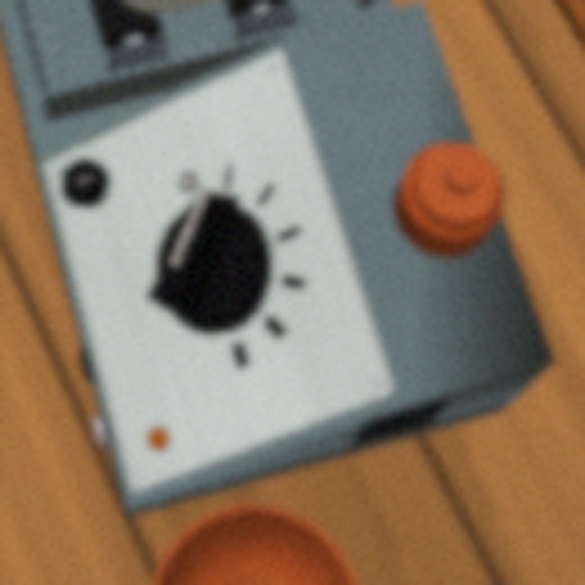

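```bash
cat > m.py <<'E'
from h import *
yaw=np.radians(-10.6)
for n in("scene0","side0"):
    c,st=load(n); f=c["frame"];P=cloud(c);hsv=cv2.cvtColor(f,cv2.COLOR_BGR2HSV)
    m=(c["range_z"]>0)&(hsv[...,1]<40)&(hsv[...,2]>120)&(P[...,2]>52)&(P[...,2]<155)&(P[...,1]<-60)&(P[...,1]>-310)&(P[...,0]<640)&(P[...,0]>450)
    q=P[m]
    for _ in range(4):
        A=np.c_[q[:,:2],np.ones(len(q))];s=np.linalg.lstsq(A,q[:,2],rcond=None)[0]
        e=A@s-q[:,2];q=q[abs(e)<max(3,2*e.std())]
    nrm=np.array([-s[0],-s[1],1]);nrm/=np.linalg.norm(nrm)
    print(n,len(q),"tilt",np.degrees(np.arccos(nrm[2])),"yaw",np.degrees(np.arctan2(-nrm[1],-nrm[0])),"rms",e.std())
    # where the plane meets z=159 & 50
    r=cv2.minAreaRect(q[:,:2].astype(np.float32));print(cv2.boxPoints(r).round())
    # cast pixel ray on plane
    def cast(px):
        k,d=K(c);R,t=ext(c);u=cv2.undistortPoints(np.array(px,float).reshape(-1,1,2),k,d).reshape(-1,2)
        rw=np.c_[u,np.ones(len(u))]@R;o=-R.T@t
        return o+rw*((s[2]+s[:2]@o[:2]-o[2])/(rw[:,2]-rw[:,:2]@s[:2]))[:,None]
    z={"scene0":([(300,133),(315,155),(313,191),(286,231),(244,262),(201,275),(167,267)],(150,205)),"side0":([(188,182),(229,177),(266,194),(290,234),(293,282),(276,327),(240,355)],(230,215))}[n]
    px=(np.array(z[0])+.5)/4.5-.5+np.array(z[1])
    M=cast(px);C=(M[0]+M[6])/2
    print("marks r",np.linalg.norm(M-C,axis=1).round(1),"C",C.round(1))
    ex=np.array([np.cos(yaw),np.sin(yaw),0]);ex=ex-nrm*(ex@nrm);ex/=np.linalg.norm(ex);ey=np.cross(nrm,ex)
    L=(P-C)@np.c_[ex,ey,nrm]
    print("mark angles cw from +y",np.degrees(np.arctan2((M-C)@ex,(M-C)@ey)).round(1))
    b=(abs(L[...,0])<60)&(abs(L[...,1])<60)&(L[...,2]>8)&(c["range_z"]>0)
    h=L[b];print("heights",np.percentile(h[:,2],[5,25,50,75,90,97]).round())
    t=h[h[:,2]>np.percentile(h[:,2],90)-5]
    mu=t[:,:2].mean(0);w,v=np.linalg.eigh(np.cov((t[:,:2]-mu).T));d=v[:,1]
    print("bar mean",mu.round(1),"dir cw from +y",np.degrees(np.arctan2(d[0],d[1])),"extent",((t[:,:2])@d).min(),((t[:,:2])@d).max(), "w",np.sqrt(w))
    O=np.zeros((384,512,3),np.uint8)+f
    np.save(f"pics/fr_{n}.npy",np.c_[ex,ey,nrm,C])
E
python3 m.py
```

```text
scene0 2602 tilt 35.01351704985745 yaw -10.479212281278151 rms 1.3942061305176259
[[ 463. -277.]
 [ 611. -303.]
 [ 650.  -88.]
 [ 502.  -62.]]
marks r [53.2 52.2 53.5 53.4 53.3 53.4 53.2] C [ 561.2 -182.1  108. ]
mark angles cw from +y [ -0.4  27.4  58.6  89.4 119.8 149.2 179.6]
heights [ 8. 12. 27. 41. 45. 46.]
bar mean [7.5 3.1] dir cw from +y -134.27871530215296 extent -43.80877253098937 28.437878073397666 w [ 5.24843009 19.82349431]
side0 3684 tilt 34.90714468562468 yaw -10.283314429853805 rms 1.9579233780616105
[[ 463. -272.]
 [ 614. -299.]
 [ 653.  -84.]
 [ 502.  -57.]]
marks r [53.1 52.8 53.8 53.4 53.  53.6 53.1] C [ 561.  -179.5  107.9]
mark angles cw from +y [ -0.5  30.3  59.5  89.9 119.3 149.  179.5]
heights [ 8. 11. 29. 43. 46. 47.]
bar mean [7.1 3.6] dir cw from +y -134.6425782094876 extent -44.90708253994496 25.206050586671914 w [ 4.78937623 19.28617777]
```

```bash
python3 - <<'E'
from h import *
for n,px,o in(("scene0",[(187,147),(205,141),(225,136),(250,131)],(150,205)),("side0",[(175,265),(182,247),(192,222),(203,198)],(230,215))):
    c,st=load(n);F=np.load(f"pics/fr_{n}.npy");B=F[:,:3];C=F[:,3]
    px=(np.array(px)+.5)/4.5-.5+np.array(o)
    k,d=K(c);R,t=ext(c);u=cv2.undistortPoints(px.reshape(-1,1,2),k,d).reshape(-1,2)
    rw=np.c_[u,np.ones(len(u))]@R;cam=-R.T@t;nn=B[:,2]
    X=cam+rw*(((C+46*nn-cam)@nn)/(rw@nn))[:,None]
    L=(X-C)@B;print(L.round(1));dd=L[-1]-L[0];print(np.degrees(np.arctan2(dd[0],dd[1])))
    hsv=cv2.cvtColor(c["frame"],cv2.COLOR_BGR2HSV)
    Lm=(cloud(c)-C)@B
    m=(Lm[...,2]>36)&(Lm[...,2]<56)&(abs(Lm[...,0])<60)&(abs(Lm[...,1])<60)
    mw=m&(hsv[...,2]>110)
    print(mw.sum()); q=Lm[mw][:,:2];w,v=np.linalg.eigh(np.cov(q.T));print(q.mean(0),np.degrees(np.arctan2(*v[:,1])))
    T=Lm[m];a=np.zeros((240,240),np.uint8)
    for x,y,_ in T: cv2.circle(a,(int(120-2*y),int(120-2*x)),1,255,-1)
    cv2.circle(a,(120,120),2,128,-1);cv2.imwrite(f"pics/bar_{n}.png",cv2.resize(a,None,fx=2,fy=2))
E
```

```text
[[-3.8 -2.4 46. ]
 [ 4.1  5.9 46. ]
 [14.  14.3 46. ]
 [27.1 24.1 46. ]]
49.42413925836242
43
[7.80856121 9.97034574] 44.5250059897788
[[ 0.8 -2.3 46. ]
 [ 8.3  5.6 46. ]
 [18.8 16.6 46. ]
 [29.9 26.7 46. ]]
45.136375257970485
32
[16.81092327 16.5889458 ] -131.46034534958315
```

View pics/bar_side0.png

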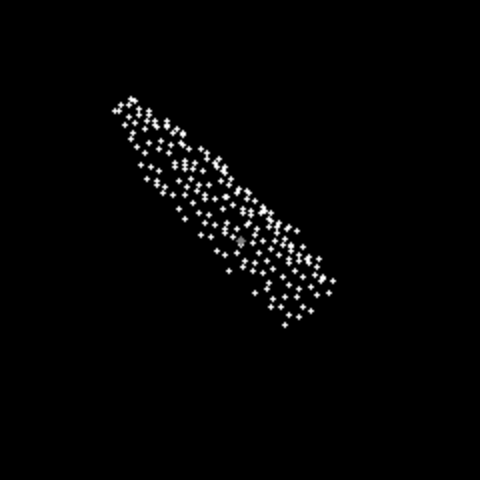

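View pics/bar_scene0.png

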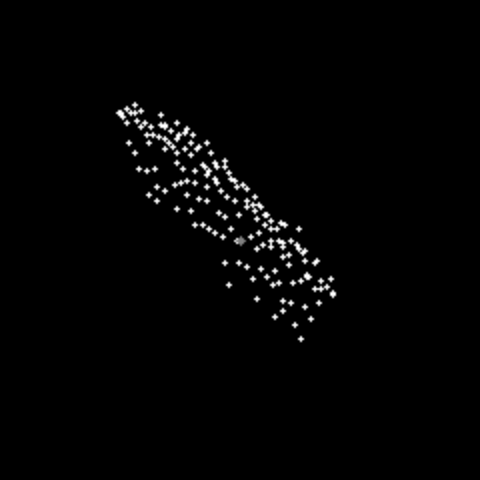

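```bash
python3 - <<'E'
from h import *
y=np.radians(-10.45);ex=np.array([np.cos(y),np.sin(y),0]);ey=np.array([-np.sin(y),np.cos(y),0]);ez=np.array([0,0,1.])
O=np.array([627.7,-50.7,2]);H=O+118*ex+120*ey+100*ez;print(H)
a=np.zeros((600,700,3),np.uint8)
for n,col in(("scene0",(0,255,255)),("side0",(255,128,0))):
    c,st=load(n);Q=(cloud(c)-H)@np.c_[ex,ey,ez]
    m=(c["range_z"]>0)&(abs(Q[...,1])<125)&(abs(Q[...,0]+100)<250)&(Q[...,2]>-110)
    for p in Q[m]:
        cl=col if abs(p[1])<68 else (90,90,90)
        cv2.circle(a,(int(500+1.6*p[0]),int(400-1.6*p[2])),1,cl,-1)
    # fit lip: beyond 250 from hinge
    r=np.hypot(Q[...,0],Q[...,2]);m2=m&(r>238)&(r<275)&(Q[...,2]>40)&(abs(Q[...,1])<75)
    q=Q[m2];print(n,len(q),q.mean(0),np.median(np.degrees(np.arctan2(q[:,2],-q[:,0]))),[np.percentile(q[:,1],k).round() for k in(2,98)])
cv2.circle(a,(500,400),4,(0,0,255),-1);cv2.imwrite("pics/prof.png",a)
E
```

```text
[765.50808904  45.90709391 102.        ]
scene0 813 [-145.08593061   -4.82800025  208.96272668] 55.36785966132532 [np.float64(-71.0), np.float64(64.0)]
side0 684 [-147.832479     -2.33871618  209.78796001] 55.387391191977045 [np.float64(-68.0), np.float64(67.0)]
```

View pics/prof.png

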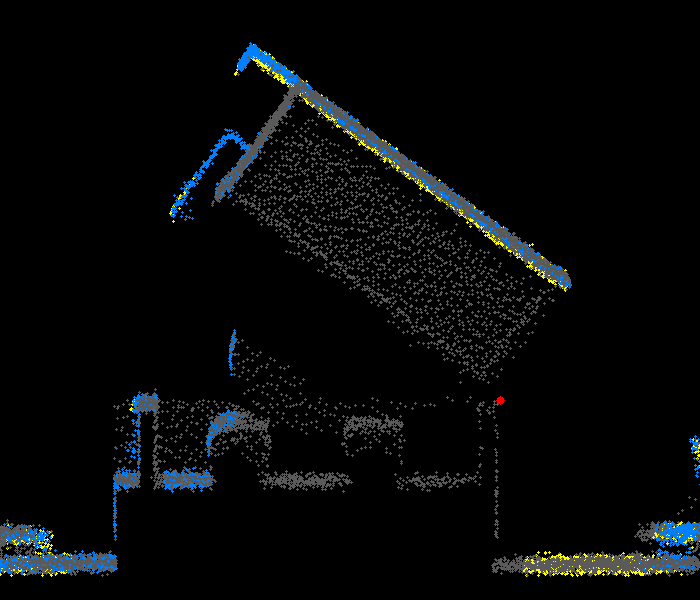

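```bash
python3 -m inch '[[0,15,25,28,0,0,-0.09],[0,30,50,56,0,0,-0.18],[0,45,75,84,0,0,-0.27],[0,60,100,112,0,0,-0.36],[0,75,125,140,0,0,-0.445]]' 20; python3 -m inch '[[0,20,34,10,0,0,0],[0,40,68,20,0,0,0],[0,60,102,30,0,0,0],[0,80,136,40,0,0,0],[0,100,170,50,0,0,0]]'
python3 -c "
from h import *
s=sensors.read_state();print(s['joint_pos'],s['tool_rot'])"
```

```text
time_s: 0.57
position: [243.6, -500.7, 358.7]
tool_rot: [0.996, -0.094, -0.0, -0.001]
wrist_force: [0.0, -0.3, 0.1]
grip_width: 0.692
time_s: 0.98
position: [343.9, -328.7, 409.1]
tool_rot: [0.996, -0.094, -0.0, -0.001]
wrist_force: [0.5, 0.1, -0.4]
grip_width: 0.335
[ 7.17368030e-01  2.00819910e-01  1.08118831e-03  1.55124314e+00
 -2.46842466e-03  1.39153848e+00 -1.03967126e+00] [ 9.95596090e-01 -9.37346892e-02 -1.67486205e-04 -1.48484067e-03]
```

```bash
python3 -m inch '[[0,20,34,0,0,0,0],[0,40,68,0,0,0,0],[0,60,102,0,0,0,0],[0,80,136,0,0,0,0],[0,100,170,0,0,0,0]]' ; python3 -m inch '[[0,21,34,0,0,0,0],[0,42,68,0,0,0,0],[0,63,102,0,0,0,0],[0,84,136,0,0,0,0],[0,105,170,0,0,0,0]]'; python3 -m inch '[[0,30,30,-10,0,0,0],[0,62,61,-30,0,0,0],[0,62,61,-45,0,0,0],[0,62,61,-45,0,0,0]]'
python3 -c "
from h import *
s=sensors.read_state();print(s['joint_pos'],s['tool_rot']);snap('side','side1');snap('scene','scene1')"
```

```text
time_s: 1.4
position: [444.3, -156.8, 409.1]
tool_rot: [0.996, -0.094, -0.0, -0.001]
wrist_force: [-0.3, -1.4, 0.6]
grip_width: 0.011
time_s: 1.82
position: [549.7, 14.9, 408.9]
tool_rot: [0.996, -0.094, -0.0, -0.001]
wrist_force: [1.0, -0.4, 0.4]
grip_width: 0.005
time_s: 2.15
position: [610.6, 79.1, 357.9]
tool_rot: [0.996, -0.091, -0.006, -0.001]
wrist_force: [-1.0, -1.0, -1.5]
grip_width: 0.007
[-0.02025547  0.48692964 -0.24791375  1.2713921   0.11108512  1.40729027
 -2.01281633] [ 9.95828442e-01 -9.10607193e-02 -5.72828542e-03 -9.19668013e-04]
```

View pics/side1.png

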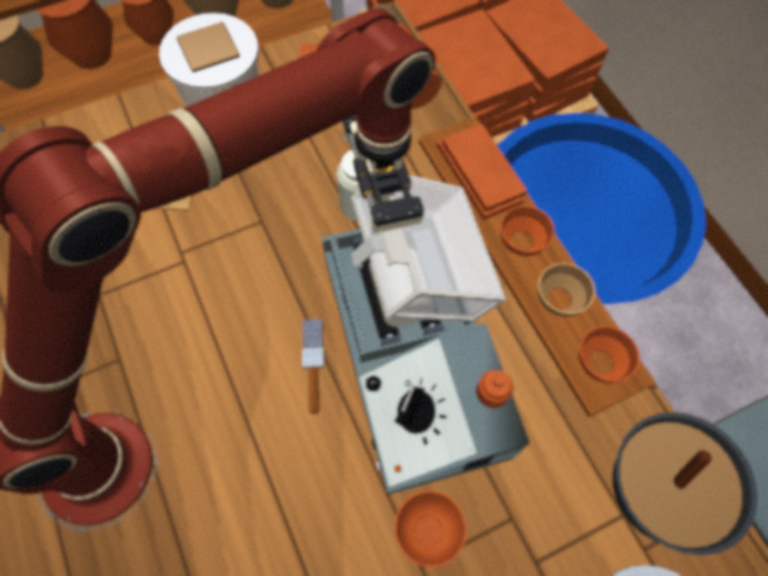

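```bash
python3 -m inch '[[0,14,-3,-20,0,0,0],[0,14,-3,-35,0,0,0],[0,14,-3,-44,0,0,0],[0,10,-2,-52,0,0,0],[0,10,-2,-52,0,0,0]]'
```

```text
time_s: 2.67
position: [620.1, 71.5, 311.7]
tool_rot: [0.995, -0.095, -0.002, 0.0]
wrist_force: [-0.4, -1.0, 0.8]
grip_width: 0.006
```

```bash
python3 -m inch '[[0,-16,3,-21,0,0,0],[0,-34,6,-41,0,0,0],[0,-50,9,-61,0,0,0],[0,-65,12,-82,0,0,0],[0,-73,14,-97,0,0,0]]'
```

```text
time_s: 3.08
position: [545.5, 85.0, 215.5]
tool_rot: [0.995, -0.095, -0.001, 0.0]
wrist_force: [-0.6, -0.5, 0.7]
grip_width: 0.006
```

```bash
python3 -c "
from h import *
snap('side','side2')"
```

```text
(no output)
```

View pics/side2.png

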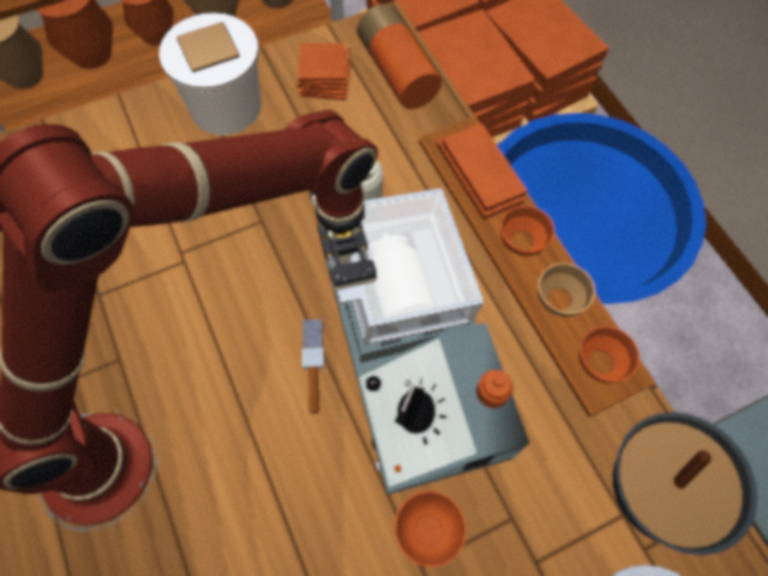

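```bash
python3 -m inch '[[0,-4,1,-7,0,0,0],[0,-7,1,-13,0,0,0],[0,-7,1,-13,0,0,0]]'; python3 -m inch '[[0,-1,0,-4,0,0,0],[0,-1,0,-8,0,0,0],[0,-1,0,-8,0,0,0]]'
```

```text
time_s: 3.38
position: [536.6, 86.0, 201.5]
tool_rot: [0.995, -0.095, -0.003, 0.001]
wrist_force: [-0.3, -0.0, 0.4]
grip_width: 0.004
time_s: 3.63
position: [536.0, 85.6, 193.8]
tool_rot: [0.995, -0.095, -0.003, 0.001]
wrist_force: [0.0, 0.7, -0.0]
grip_width: 0.004
```

```bash
python3 -m inch '[[0,0,0,-3,0,0,0],[0,0,0,-5,0,0,0],[0,0,0,-5,0,0,0]]';python3 -c "
from h import *
c,s=snap('side','side3');
cv2.imwrite('pics/side3z.png',cv2.resize(c['frame'][110:240,190:340],None,fx=5,fy=4.5))"
```

```text
time_s: 3.88
position: [536.7, 85.2, 189.3]
tool_rot: [0.995, -0.096, -0.002, 0.001]
wrist_force: [-0.5, -0.2, 3.1]
grip_width: 0.005
```

View pics/side3z.png

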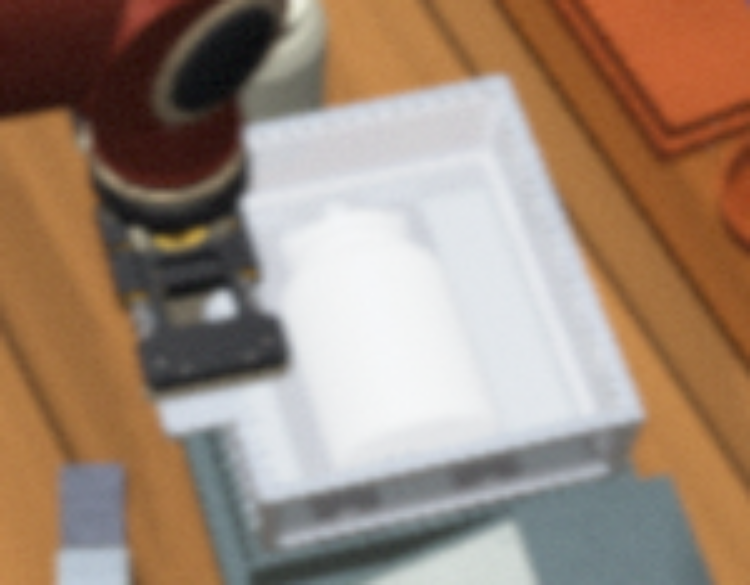

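```bash
python3 -m inch '[[0,0,0,-2,0,0,0],[0,0,0,-3,0,0,0],[0,0,0,-3,0,0,0]]'; python3 -m inch '[[0,0,0,-2,0,0,0],[0,0,0,-4,0,0,0],[0,0,0,-4,0,0,0]]'
```

```text
time_s: 4.18
position: [536.8, 85.2, 189.1]
tool_rot: [0.995, -0.096, -0.002, 0.001]
wrist_force: [-5.1, -1.5, 16.3]
grip_width: 0.005
time_s: 4.43
position: [536.8, 85.3, 189.0]
tool_rot: [0.995, -0.096, -0.001, 0.001]
wrist_force: [-7.0, -2.5, 22.0]
grip_width: 0.005
```

```bash
python3 -m inch '[[0,0,0,30,0,0,0],[0,-5,-5,65,0,0,0],[30,-20,-35,90,0,0,0],[50,-35,-70,100,0,0,0],[60,-50,-100,110,0,0,0]]'; python3 -m inch '[[60,-16,-36,5,0,0,0],[60,-32,-72,10,0,0,0],[60,-48,-108,10,0,0,0],[60,-48,-108,10,0,0,0]]'; cat > sel.py <<'E'
from h import *
y=np.radians(-10.4);ex=np.array([np.cos(y),np.sin(y),0]);ey=np.array([-np.sin(y),np.cos(y),0]);ez=np.array([0,0,1.])
H=np.array([765.5,45.9,101])
t35=np.radians(35);xs=ex*np.cos(t35)+ez*np.sin(t35);n=-ex*np.sin(t35)+ez*np.cos(t35)
C=np.array([561,-181,106.5]);B=np.c_[xs,ey,n]
E
python3 - <<'E'
from sel import *
for k in("side","scene"):
    c,st=snap(k,k+"4");Q=(cloud(c)-H)@np.c_[ex,ey,ez]
    m=(c["range_z"]>0)&(abs(Q[...,1])<68)&(Q[...,0]<-215)&(Q[...,0]>-255)&(Q[...,2]>50)&(Q[...,2]<130)
    print(k,m.sum(),np.percentile(Q[m][:,2],[10,50,90]),np.percentile(Q[m][:,0],[3,97]))
    L=(cloud(c)-C)@B; b=(abs(L[...,0])<60)&(abs(L[...,1])<60)&(L[...,2]>38)&(L[...,2]<56);t=L[b][:,:2]
    w,v=np.linalg.eigh(np.cov(t.T));print(len(t),t.mean(0),np.degrees(np.arctan2(*v[:,1])))
E
```

```text
time_s: 4.85
position: [486.8, -16.3, 300.2]
tool_rot: [0.995, -0.096, 0.0, 0.001]
wrist_force: [-0.2, -0.6, 0.1]
grip_width: 0.175
time_s: 5.18
position: [435.1, -133.4, 310.3]
tool_rot: [0.995, -0.103, -0.0, 0.004]
wrist_force: [0.1, -0.9, -0.9]
grip_width: 0.46Traceback (most recent call last):
  File "<stdin>", line 5, in <module>
    return _quantile_unchecked(
        a, q, axis, out, overwrite_input, method, keepdims, weights)
    return _ureduce(a,
                    func=_quantile_ureduce_func,
    ...<5 lines>...
                    overwrite_input=overwrite_input,
                    method=method)
    r = func(a, **kwargs)
    result = _quantile(arr,
                       quantiles=q,
    ...<2 lines>...
                       out=out,
                       weights=wgt)
    slices_having_nans = np.isnan(arr[-1, ...])
                                  ~~~^^^^^^^^^
IndexError: index -1 is out of bounds for axis 0 with size 0
```

View pics/side4.png

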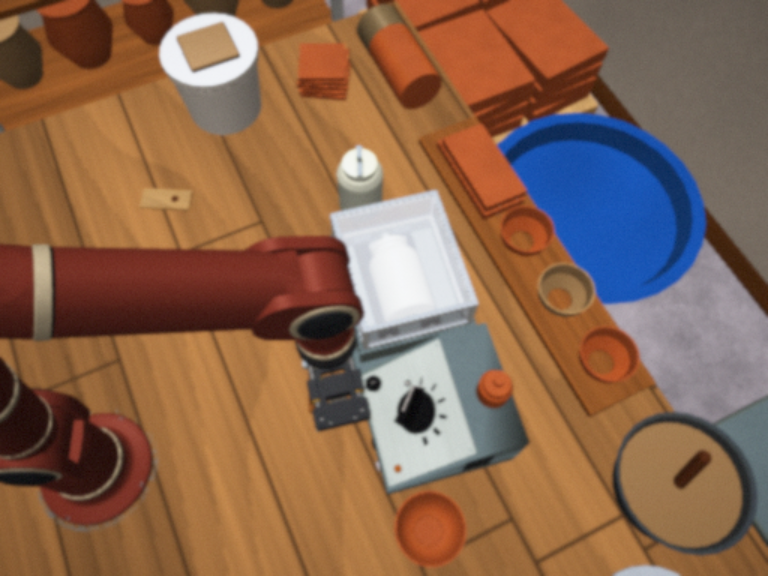

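```bash
python3 - <<'E'
from h import *
c,s=snap('wrist','wrist4');print(s['position'],s['joint_pos'])
E
```

```text
[ 436.98280621 -128.96770064  310.1773322 ] [ 0.37776191  0.22552909 -0.17899529  1.8016232   0.04984025  1.11764221
 -1.59083797]
```

View pics/wrist4.png

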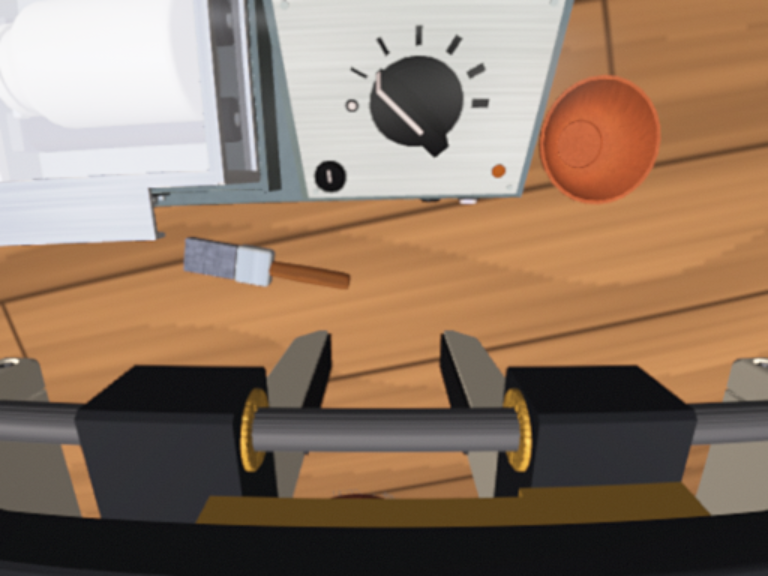

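```bash
python3 - <<'E'
from sel import *
c,st=load("wrist4");k,d=K(c);R,t=ext(c,st);cam=-R.T@t
def cast(px,h):
    u=cv2.undistortPoints((np.array(px,float)/1.5).reshape(-1,1,2),k,d).reshape(-1,2);rw=np.c_[u,np.ones(len(u))]@R
    X=cam+rw*(((C+h*n-cam)@n)/(rw@n))[:,None];return (X-C)@B
M=cast([(352,105),(359,72),(383,46),(419,35),(454,44),(477,70),(481,103)],0);print(M.round(1));m=(M[0]+M[6])/2;print(m,np.degrees(np.arctan2(M[:,0]-m[0],M[:,1]-m[1])).round(1))
Lw=cast([(422,132),(380,92)],46);print(Lw.round(1));dd=Lw[1]-Lw[0];print(np.degrees(np.arctan2(dd[0],dd[1])))
Q=(cloud(c,st)-H)@np.c_[ex,ey,ez]
q=(c["range_z"]>0)&(abs(Q[...,1])<80)&(Q[...,0]<-222)&(Q[...,0]>-250)&(Q[...,2]>40)&(Q[...,2]<130)
print(q.sum(),np.percentile(Q[q],[5,50,95],axis=0).round(1))
L=(cloud(c,st)-C)@B;b=(abs(L[...,0])<60)&(abs(L[...,1])<60)&(L[...,2]>38)&(L[...,2]<56);tt=L[b][:,:2]
w,v=np.linalg.eigh(np.cov(tt.T));print(len(tt),tt.mean(0),np.degrees(np.arctan2(*v[:,1])),"zmax",np.percentile(L[b][:,2],95))
pl=(abs(L[...,0])<75)&(abs(L[...,1])<75)&(np.hypot(L[...,0],L[...,1])>45)&(abs(L[...,2])<8);print("face z",np.median(L[pl][:,2]))
c,st=load("side4");Q=(cloud(c)-H)@np.c_[ex,ey,ez]
q=(c["range_z"]>0)&(abs(Q[...,1])<115)&(Q[...,0]<-20)&(Q[...,0]>-190)&(Q[...,2]>60)&(Q[...,2]<130)
print(np.polyfit(Q[q][:,0],Q[q][:,2],1))
E
```

```text
[[ -2.1  53.2  -0. ]
 [ 25.   45.7  -0. ]
 [ 44.2  26.6  -0. ]
 [ 51.6  -0.3   0. ]
 [ 44.9 -27.   -0. ]
 [ 25.3 -47.2   0. ]
 [ -2.1 -54.4   0. ]]
[-2.07744883e+00 -6.41531923e-01  3.43405628e-14] [   0.    30.3   59.5   89.6  119.2  149.6 -180. ]
[[-1.8 -1.6 46. ]
 [29.7 29.5 46. ]]
45.45090410275142
2738 [[-248.7  -66.4   86.2]
 [-236.   -15.5   87.4]
 [-223.4   40.6   88.6]]
879 [7.52320227 6.1433342 ] -134.11174602561087 zmax 47.96751576681455
face z 2.3456583299651106
[3.87944190e-04 8.71778337e+01]
```

```bash
cat > tgt.py <<'E'
import sys
from sel import *
from scipy.spatial.transform import Rotation as Ro
C=C+np.array([-1,-.3,1.])
def tgt(phi,h):
    p=np.radians(phi);b=xs*np.sin(p)+ey*np.cos(p)
    z=-n;x=b;yy=np.cross(z,x);return np.c_[x,yy,z],C+n*(34-19+h)
if __name__=="__main__":
    R1,p=tgt(float(sys.argv[1]),float(sys.argv[2]));s=sensors.read_state()
    R0=Ro.from_quat(s["tool_rot"])
    print("dp",(p-s["position"]).round(1),"rv",(Ro.from_matrix(R1)*R0.inv()).as_rotvec().round(3),"j",s["joint_pos"].round(2),"n",n.round(3))
    L=(np.array(s["position"])-C)@B;x=R0.as_matrix()[:,0]@B
    print("tcp in face frame",L.round(1),"tool phi",np.degrees(np.arctan2(x[0],x[1])).round(1), "z err",(R0.as_matrix()[:,2]@B).round(3),"F",s["wrist_force"].round(1),"T",s["ft_torque"].round(2),"g",s["grip_width"])
E
python3 tgt.py 45 90
```

```text
dp [  62.5  -44.6 -116.6] rv [-0.342 -0.522  0.775] j [ 0.37  0.23 -0.18  1.8   0.05  1.12 -1.59] n [-0.564  0.104  0.819]
tcp in face frame [  9.9  32.6 240.4] tool phi 91.0 z err [-0.573 -0.003 -0.82 ] F [1.1 0.3 0.7] T [0.12 0.   0.03] g 0.5484158892978842
```

```bash
python3 -m inch '[[75,6,-5,-4,-0.041,-0.063,0.093],[75,12,-10,-8,-0.082,-0.126,0.186],[75,18,-15,-12,-0.123,-0.188,0.279],[75,24,-20,-16,-0.164,-0.25,0.372],[75,30,-24,-20,-0.205,-0.313,0.465]]'; python3 tgt.py 45 90
```

```text
time_s: 5.7
position: [469.8, -147.2, 290.2]
tool_rot: [0.972, 0.139, 0.166, 0.087]
wrist_force: [0.3, 0.5, -0.4]
grip_width: 0.803
dp [ 31.  -23.2 -96.7] rv [-0.135 -0.206  0.3  ] j [ 0.45  0.14 -0.24  2.05  0.14  0.59 -1.18] n [-0.564  0.104  0.819]
tcp in face frame [ 27.1  17.3 204.1] tool phi 61.9 z err [-0.235 -0.058 -0.97 ] F [ 0.3  0.5 -0.4] T [ 0.11  0.33 -0.09] g 0.8033439498078421
```

```bash
python3 -m inch '[[75,8,-6,-22,-0.035,-0.055,0.08],[75,16,-12,-46,-0.07,-0.11,0.16],[75,24,-18,-70,-0.11,-0.165,0.24],[75,31,-23,-96,-0.135,-0.206,0.3],[75,31,-23,-96,-0.135,-0.206,0.3]]'; python3 tgt.py 45 30; python3 -c "
from h import *
snap('wrist','wrist5')"
```

```text
time_s: 6.12
position: [500.5, -170.5, 209.4]
tool_rot: [0.917, 0.278, 0.252, 0.132]
wrist_force: [0.2, -0.5, 0.3]
grip_width: 0.806
dp [ 34.2  -6.2 -65. ] rv [-0.011 -0.032  0.014] j [ 0.57  0.29 -0.3   2.27  0.62  0.03 -1.28] n [-0.564  0.104  0.819]
tcp in face frame [ 8.800e+00 -1.000e-01  1.182e+02] tool phi 45.8 z err [-0.033 -0.004 -0.999] F [ 0.2 -0.5  0.3] T [ 0.08  0.48 -0.05] g 0.8060490549952751
```

View pics/wrist5.png

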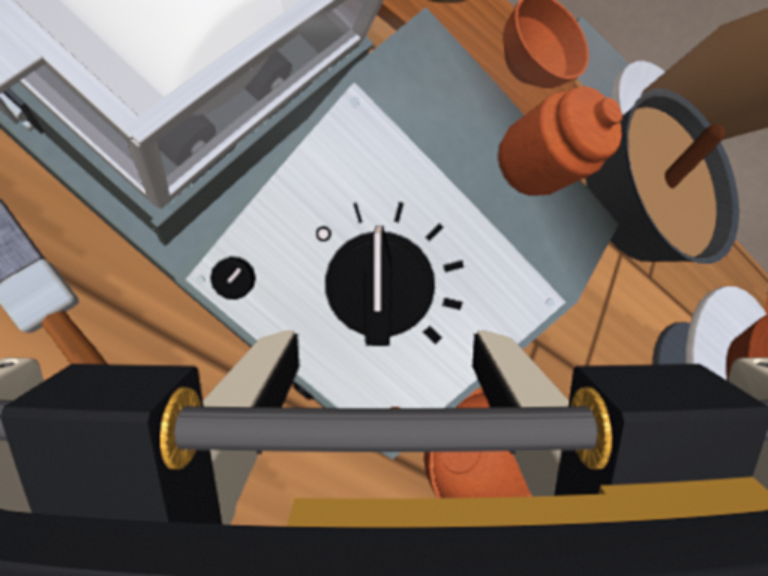

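```bash
python3 -m inch '[[75,8,-2,-16,-0.005,-0.01,0.005],[75,16,-3,-32,-0.01,-0.02,0.01],[75,25,-5,-48,-0.011,-0.032,0.014],[75,34,-6,-65,-0.011,-0.032,0.014],[75,34,-6,-65,-0.011,-0.032,0.014]]'; python3 tgt.py 45 0
```

```text
time_s: 6.58
position: [493.6, -172.8, 152.5]
tool_rot: [0.925, 0.296, 0.204, 0.122]
wrist_force: [-0.4, 0.3, -1.2]
grip_width: 0.808
dp [ 58.   -7.  -32.7] rv [ 0.005 -0.135 -0.006] j [ 0.72  0.43 -0.54  2.27  1.53  0.2  -2.16] n [-0.564  0.104  0.819]
tcp in face frame [-29.   -3.6  75.2] tool phi 43.5 z err [-0.131 -0.022 -0.991] F [-0.4  0.3 -1.2] T [ 0.1   0.51 -0.01] g 0.8079794964950648
```

```bash
python3 -m inch '[[75,2,0,3,-0.068,0.012,0.098],[75,4,0,6,-0.135,0.025,0.196],[75,6,0,9,-0.203,0.037,0.295],[75,8,0,12,-0.27,0.05,0.393],[75,10,0,15,-0.338,0.062,0.491]]'; python3 tgt.py 225 60
```

```text
time_s: 7.0
position: [504.9, -170.6, 167.9]
tool_rot: [0.796, 0.547, 0.147, 0.212]
wrist_force: [-0.0, -0.2, -0.2]
grip_width: 0.804
dp [12.8 -2.9  1.1] rv [-1.276  0.31   2.144] j [ 0.65  0.4  -0.54  2.27  1.61  0.28 -1.69] n [-0.564  0.104  0.819]
tcp in face frame [-11.4   0.6  81.7] tool phi 8.7 z err [-0.095 -0.09  -0.991] F [-0.  -0.2 -0.2] T [0.11 0.38 0.05] g 0.8039507173106933
```

```bash
for i in 1; do python3 -m inch '[[75,3,-1,1,-0.061,0.015,0.102],[75,6,-1,1,-0.122,0.03,0.205],[75,9,-2,1,-0.183,0.044,0.307],[75,11,-3,1,-0.244,0.059,0.41],[75,12,-3,1,-0.305,0.074,0.512]]'; python3 tgt.py 225 60; done
```

```text
time_s: 7.42
position: [518.3, -171.6, 169.2]
tool_rot: [0.593, 0.756, 0.083, 0.266]
wrist_force: [-0.7, -0.4, -0.5]
grip_width: 0.806
dp [-0.6 -2.  -0.3] rv [-0.97   0.234  1.625] j [ 0.62  0.41 -0.5   2.27  1.81  0.29 -1.29] n [-0.564  0.104  0.819]
tcp in face frame [ 0.3  2.  75.1] tool phi -26.1 z err [-0.054 -0.096 -0.994] F [-0.7 -0.4 -0.5] T [ 0.13  0.35 -0.01] g 0.8057747827270675
```

```bash
python3 -m inch '[[75,0,0,0,-0.061,0.015,0.102],[75,0,-1,0,-0.122,0.03,0.205],[75,0,-2,0,-0.183,0.044,0.307],[75,0,-2,0,-0.244,0.059,0.41],[75,0,-2,0,-0.305,0.074,0.512]]'; python3 tgt.py 225 60;  python3 -m inch '[[75,0,0,0,-0.061,0.015,0.102],[75,0,0,0,-0.122,0.03,0.205],[75,0,0,0,-0.183,0.044,0.307],[75,0,0,0,-0.244,0.059,0.41],[75,0,0,0,-0.305,0.074,0.512]]'; python3 tgt.py 225 60
```

```text
time_s: 7.83
position: [519.3, -171.5, 169.4]
tool_rot: [0.335, 0.895, 0.012, 0.294]
wrist_force: [0.6, 0.4, -0.7]
grip_width: 0.806
dp [-1.6 -2.1 -0.5] rv [-0.662  0.157  1.106] j [ 0.61  0.41 -0.47  2.3   2.1   0.27 -0.95] n [-0.564  0.104  0.819]
tcp in face frame [ 1.2  2.3 74.7] tool phi -60.8 z err [-0.017 -0.077 -0.997] F [ 0.6  0.4 -0.7] T [0.25 0.39 0.02] g 0.8060553333984831
time_s: 8.25
position: [520.3, -169.4, 169.7]
tool_rot: [0.047, 0.952, -0.061, 0.296]
wrist_force: [0.2, 0.2, -0.7]
grip_width: 0.805
dp [-2.6 -4.1 -0.7] rv [-0.355  0.082  0.587] j [ 0.6   0.41 -0.42  2.31  2.38  0.23 -0.61] n [-0.564  0.104  0.819]
tcp in face frame [ 1.9  4.5 74.5] tool phi -95.5 z err [ 0.002 -0.041 -0.999] F [ 0.2  0.2 -0.7] T [ 0.2   0.41 -0.  ] g 0.8047134669845019
```

```bash
python3 -m inch '[[75,0,-1,0,-0.061,0.015,0.1],[75,-1,-2,0,-0.122,0.03,0.2],[75,-2,-3,0,-0.183,0.044,0.3],[75,-2,-4,-1,-0.25,0.06,0.41],[75,-3,-4,-1,-0.305,0.07,0.5]]';python3 -m inch '[[75,0,0,0,-0.05,0.012,0.087],[75,0,0,0,-0.05,0.012,0.087]]'; python3 tgt.py 225 60;python3 tgt.py 225 0
```

```text
time_s: 8.67
position: [518.7, -171.7, 169.1]
tool_rot: [-0.24, 0.922, -0.13, 0.273]
wrist_force: [0.7, -0.2, 1.0]
grip_width: 0.805
time_s: 8.83
position: [520.0, -170.1, 169.5]
tool_rot: [-0.289, 0.908, -0.14, 0.267]
wrist_force: [0.3, -0.3, -0.6]
grip_width: 0.809
dp [-2.4 -3.4 -0.6] rv [ 0.003  0.002 -0.012] j [ 0.6   0.4  -0.37  2.31  2.74  0.17 -0.23] n [-0.564  0.104  0.819]
tcp in face frame [ 1.7  3.8 74.5] tool phi -135.7 z err [ 0.002  0.005 -1.   ] F [ 0.3 -0.3 -0.6] T [0.23 0.47 0.04] g 0.8087926409673412
dp [ 31.5  -9.6 -49.7] rv [ 0.003  0.002 -0.012] j [ 0.6   0.4  -0.37  2.31  2.74  0.17 -0.23] n [-0.564  0.104  0.819]
tcp in face frame [ 1.7  3.8 74.5] tool phi -135.7 z err [ 0.002  0.005 -1.   ] F [ 0.3 -0.3 -0.6] T [0.23 0.47 0.04] g 0.8087926409673412
```

```bash
python3 -m inch '[[75,6,-2,-10,0,0,0],[75,12,-5,-20,0,0,0],[75,12,-5,-20,0,0,0]]'; python3 tgt.py 225 0; python3 -c "
from h import *
snap('wrist','wrist6')"
```

```text
time_s: 9.08
position: [533.2, -174.2, 148.6]
tool_rot: [-0.289, 0.909, -0.139, 0.268]
wrist_force: [0.4, -1.0, -0.8]
grip_width: 0.806
dp [ 18.3  -5.6 -28.8] rv [ 0.     0.002 -0.011] j [ 0.6   0.47 -0.37  2.29  2.75  0.22 -0.23] n [-0.564  0.104  0.819]
tcp in face frame [ 0.9  2.2 49.5] tool phi -135.5 z err [ 0.002  0.006 -1.   ] F [ 0.4 -1.  -0.8] T [ 0.23  0.44 -0.01] g 0.806329440387812
```

View pics/wrist6.png

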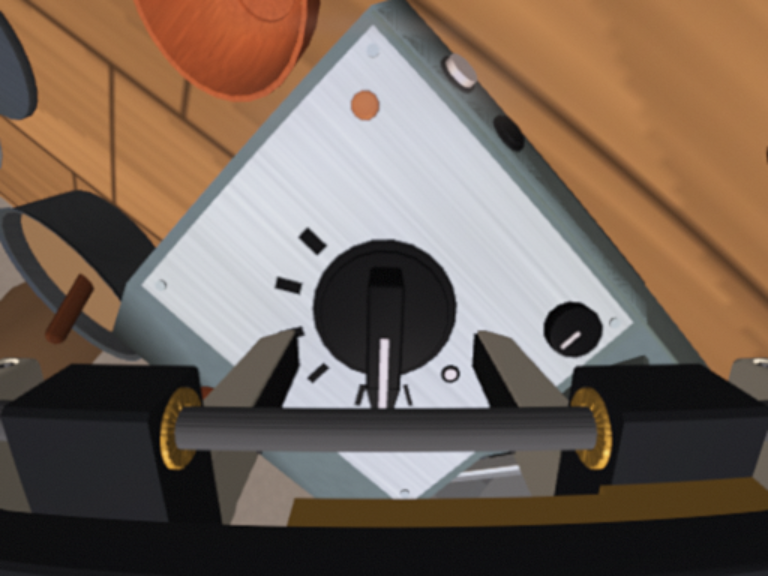

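```bash
python3 -m inch '[[75,6,-2,-9,0,0,0],[75,12,-4,-19,0,0,0],[75,18,-6,-28,0,0,0],[75,18,-6,-28,0,0,-0.01]]'; python3 tgt.py 225 0; python3 -m inch '[[0,0,0,0,0,0,0],[0,0,0,0,0,0,0],[0,0,0,0,0,0,0],[0,0,0,0,0,0,0],[0,0,0,0,0,0,0]]' 40;python3 tgt.py 225 0
```

```text
time_s: 9.47
position: [551.1, -179.9, 120.2]
tool_rot: [-0.283, 0.911, -0.139, 0.267]
wrist_force: [0.7, 0.5, -0.2]
grip_width: 0.807
dp [ 0.4  0.2 -0.4] rv [-0.001  0.001  0.   ] j [ 0.58  0.55 -0.37  2.27  2.75  0.28 -0.23] n [-0.564  0.104  0.819]
tcp in face frame [-0.  -0.3 15.5] tool phi -135.0 z err [ 0.001  0.001 -1.   ] F [ 0.7  0.5 -0.2] T [0.22 0.38 0.01] g 0.8071023625613946
time_s: 9.88
position: [551.1, -180.0, 120.7]
tool_rot: [-0.283, 0.91, -0.14, 0.267]
wrist_force: [-0.2, -1.7, 0.9]
grip_width: 0.494
dp [ 0.5  0.2 -1. ] rv [-0.001  0.001  0.   ] j [ 0.58  0.54 -0.37  2.27  2.75  0.28 -0.23] n [-0.564  0.104  0.819]
tcp in face frame [ 0.2 -0.3 16. ] tool phi -135.0 z err [ 0.001  0.    -1.   ] F [-0.2 -1.7  0.9] T [0.13 0.38 0.03] g 0.4937182278886555
```

```bash
python3 -m inch '[[0,0,0,0,0,0,0],[0,0,0,0,0,0,0],[0,0,0,0,0,0,0],[0,0,0,0,0,0,0],[0,0,0,0,0,0,0]]' 40; python3 -m inch '[[0,0,0,0,0,0,0],[0,0,0,0,0,0,0],[0,0,0,0,0,0,0]]' 40;python3 tgt.py 225 0
```

```text
time_s: 10.3
position: [550.7, -179.5, 120.5]
tool_rot: [-0.284, 0.911, -0.139, 0.267]
wrist_force: [-0.3, 1.2, 0.4]
grip_width: 0.171
time_s: 10.55
position: [550.7, -179.5, 120.5]
tool_rot: [-0.284, 0.911, -0.139, 0.267]
wrist_force: [-0.0, 0.2, -0.0]
grip_width: 0.165
dp [ 0.8 -0.2 -0.7] rv [-0.001  0.    -0.   ] j [ 0.58  0.54 -0.37  2.27  2.75  0.28 -0.23] n [-0.564  0.104  0.819]
tcp in face frame [-0.3  0.1 16.1] tool phi -135.0 z err [ 0.     0.001 -1.   ] F [-0.   0.2 -0. ] T [0.21 0.41 0.04] g 0.16488304106402452
```

```bash
python3 -m inch '[[0,0,0,0,0.056,-0.01,-0.082],[0,0,0,0,0.113,-0.021,-0.164],[0,0,0,0,0.169,-0.031,-0.246],[0,0,0,0,0.226,-0.042,-0.328],[0,0,0,0,0.226,-0.042,-0.328]]'; python3 tgt.py 300 0
```

```text
time_s: 10.97
position: [550.7, -179.3, 120.4]
tool_rot: [-0.096, 0.949, -0.083, 0.289]
wrist_force: [-0.8, 0.5, -0.0]
grip_width: 0.167
dp [ 0.9 -0.5 -0.6] rv [ 0.51  -0.092 -0.743] j [ 0.65  0.56 -0.46  2.27  2.59  0.3  -0.47] n [-0.564  0.104  0.819]
tcp in face frame [-0.4  0.3 16.1] tool phi -111.9 z err [ 0.001  0.002 -1.   ] F [-0.8  0.5 -0. ] T [0.25 0.44 0.1 ] g 0.16704826055897842
```

```bash
python3 -m inch '[[0,0,0,0,0.056,-0.01,-0.082],[0,0,0,0,0.113,-0.021,-0.164],[0,0,0,0,0.169,-0.031,-0.246],[0,0,0,0,0.226,-0.042,-0.328],[0,0,0,0,0.226,-0.042,-0.328]]'; python3 tgt.py 300 0; python3 -c "
from h import *
snap('wrist','wrist7')"
```

```text
time_s: 11.38
position: [550.7, -179.0, 120.4]
tool_rot: [0.094, 0.949, -0.024, 0.301]
wrist_force: [-0.8, 1.0, 0.1]
grip_width: 0.173
dp [ 0.9 -0.7 -0.6] rv [ 0.285 -0.05  -0.415] j [ 0.72  0.58 -0.57  2.27  2.44  0.34 -0.71] n [-0.564  0.104  0.819]
tcp in face frame [-0.4  0.5 16.1] tool phi -89.0 z err [ 0.002  0.002 -1.   ] F [-0.8  1.   0.1] T [0.17 0.44 0.1 ] g 0.1734620022227313
```

View pics/wrist7.png

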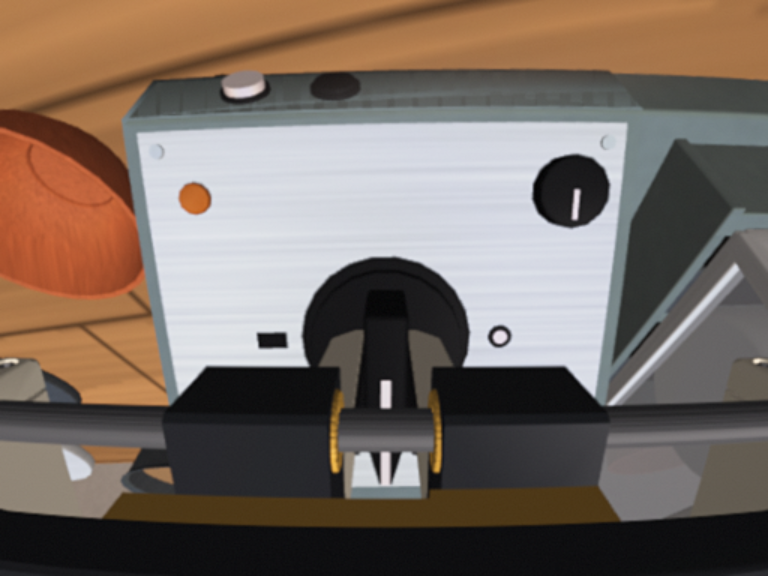

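```bash
python3 -m inch '[[0,0,0,0,0.056,-0.01,-0.082],[0,0,0,0,0.113,-0.021,-0.164],[0,0,0,0,0.169,-0.031,-0.246],[0,0,0,0,0.226,-0.042,-0.328],[0,0,0,0,0.226,-0.042,-0.328]]'; python3 tgt.py 300 0
```

```text
time_s: 11.85
position: [550.8, -178.7, 120.5]
tool_rot: [0.279, 0.911, 0.036, 0.3]
wrist_force: [-0.5, 1.3, 1.9]
grip_width: 0.168
dp [ 0.7 -1.  -0.7] rv [ 0.061 -0.008 -0.091] j [ 0.79  0.61 -0.68  2.27  2.31  0.39 -0.96] n [-0.564  0.104  0.819]
tcp in face frame [-0.4  0.9 16.1] tool phi -66.3 z err [ 0.003  0.002 -1.   ] F [-0.5  1.3  1.9] T [0.42 0.45 0.04] g 0.1682389816027077
```

```bash
python3 -m inch '[[0,0,0,0,0.03,-0.005,-0.045],[0,0,0,0,0.058,-0.008,-0.086],[0,0,0,0,0.06,-0.008,-0.09],[0,0,0,0,0.06,-0.008,-0.09]]'; python3 tgt.py 300 0;python3 -c "
from h import *
snap('wrist','wrist8')"
```

```text
time_s: 12.18
position: [550.8, -178.7, 120.5]
tool_rot: [0.327, 0.896, 0.05, 0.297]
wrist_force: [-0.1, 0.0, 1.6]
grip_width: 0.164
dp [ 0.7 -1.1 -0.7] rv [ 0.004 -0.    -0.005] j [ 0.8   0.61 -0.7   2.27  2.27  0.4  -1.02] n [-0.564  0.104  0.819]
tcp in face frame [-0.3  0.9 16.1] tool phi -60.3 z err [ 0.001 -0.    -1.   ] F [-0.1  0.   1.6] T [0.26 0.38 0.12] g 0.1638971824562996
```

View pics/wrist8.png

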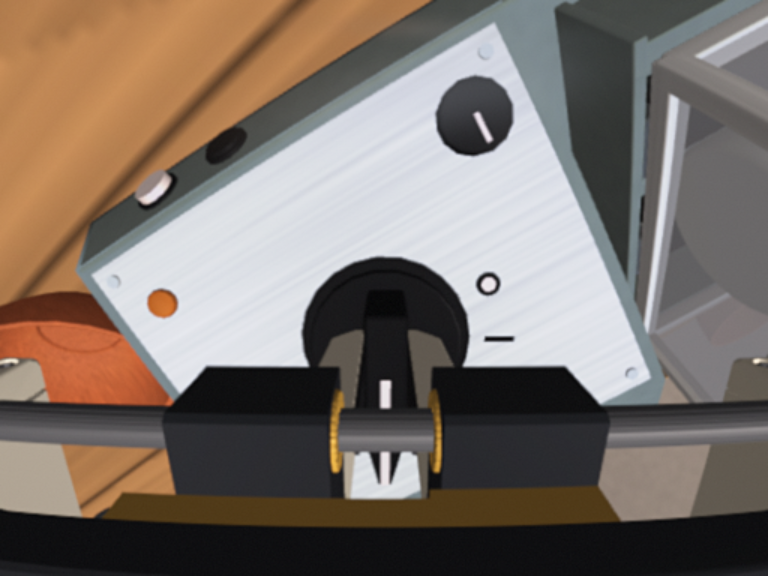

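```bash
python3 -m inch '[[20,0,0,0,0,0,0],[40,0,0,0,0,0,0],[50,0,0,0,0,0,0],[50,0,0,0,0,0,0],[50,0,0,0,0,0,0]]'; python3 tgt.py 300 0; python3 -m inch '[[50,-8,1,12,0,0,0],[50,-20,4,30,0,0,0],[50,-32,6,48,0,0,0],[50,-43,8,64,0,0,0],[50,-50,9,74,0,0,0]]'; python3 tgt.py 300 0;python3 -c "
from h import *
snap('wrist','wrist9')"
```

```text
time_s: 12.65
position: [550.8, -178.9, 120.4]
tool_rot: [0.327, 0.896, 0.05, 0.297]
wrist_force: [-0.2, -0.6, -0.4]
grip_width: 0.456
dp [ 0.7 -0.9 -0.6] rv [ 0.004 -0.    -0.004] j [ 0.8   0.61 -0.7   2.27  2.27  0.4  -1.02] n [-0.564  0.104  0.819]
tcp in face frame [-0.4  0.7 16. ] tool phi -60.3 z err [ 0.001 -0.001 -1.   ] F [-0.2 -0.6 -0.4] T [ 0.08  0.45 -0.  ] g 0.45590108538891866
time_s: 13.07
position: [500.1, -169.6, 195.9]
tool_rot: [0.326, 0.896, 0.05, 0.297]
wrist_force: [0.5, 0.4, 0.8]
grip_width: 0.539
dp [ 51.4 -10.1 -76.1] rv [ 0.005  0.001 -0.005] j [ 0.8   0.35 -0.59  2.31  2.14  0.15 -0.93] n [-0.564  0.104  0.819]
tcp in face frame [  0.7   0.7 107.4] tool phi -60.4 z err [ 0.002 -0.001 -1.   ] F [0.5 0.4 0.8] T [ 0.1   0.4  -0.03] g 0.5389092124045747
```

View pics/wrist9.png

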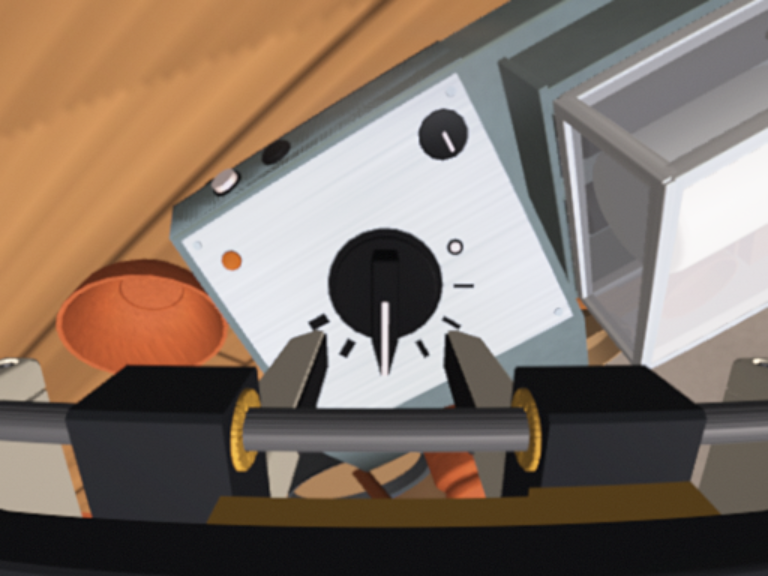

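```bash
python3 -m inch '[[50,-12,-10,25,0,0,0],[50,-24,-20,50,0,0,0],[50,-36,-40,75,0,0,0],[50,-45,-65,95,0,0,0],[50,-50,-90,110,0,0,0]]'; python3 -m inch '[[50,-5,-35,5,0,0,0],[50,-10,-70,10,0,0,0],[50,-15,-105,15,0,0,0],[50,-15,-105,15,0,0,0]]'; python3 - <<'E'
from sel import *
for k in("side","scene"):
    c,st=snap(k,k+"9");P=cloud(c);Q=(P-H)@np.c_[ex,ey,ez];ok=c["range_z"]>0
    m=ok&(abs(Q[...,1])<68)&(Q[...,0]<-222)&(Q[...,0]>-250)&(Q[...,2]>50)&(Q[...,2]<130)
    print(k,"lip",m.sum(),np.percentile(Q[m][:,2],[10,50,90]) if m.any() else None)
    L=(P-C)@B; b=ok&(abs(L[...,0])<60)&(abs(L[...,1])<60)&(L[...,2]>38)&(L[...,2]<56);t=L[b][:,:2]
    if len(t)>20:
        w,v=np.linalg.eigh(np.cov(t.T));print(len(t),t.mean(0),np.degrees(np.arctan2(*v[:,1])))
E
```

```text
time_s: 13.53
position: [489.2, -212.3, 242.3]
tool_rot: [0.33, 0.89, 0.036, 0.313]
wrist_force: [-1.1, 0.1, 0.2]
grip_width: 0.537
time_s: 13.87
position: [470.6, -327.1, 256.5]
tool_rot: [0.337, 0.888, 0.035, 0.312]
wrist_force: [1.0, -1.8, -0.7]
grip_width: 0.535
side lip 474 [85.19674885 88.16394652 90.78602023]
145 [ 9.63590121 -2.93711725] -59.812014183428374
scene lip 465 [84.25666559 86.51287395 89.14515893]
122 [10.82146513 -6.27210278] -60.66610178181371
```

View pics/side9.png

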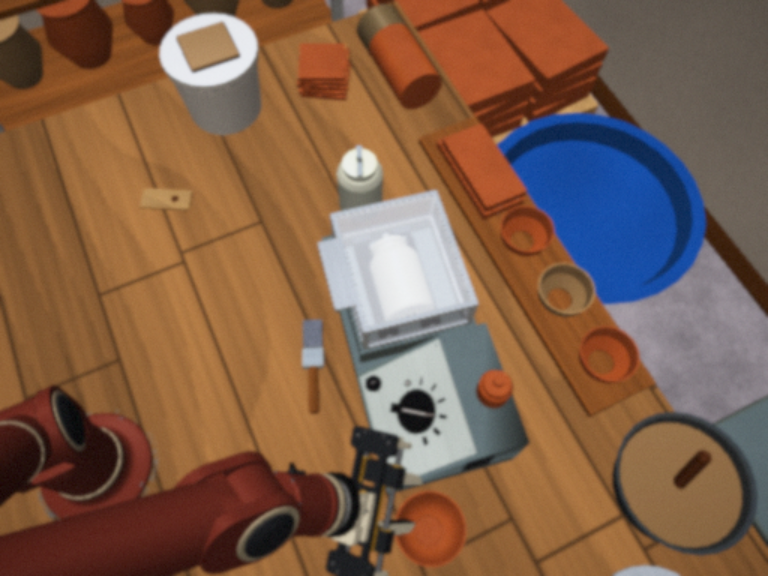

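View pics/scene9.png

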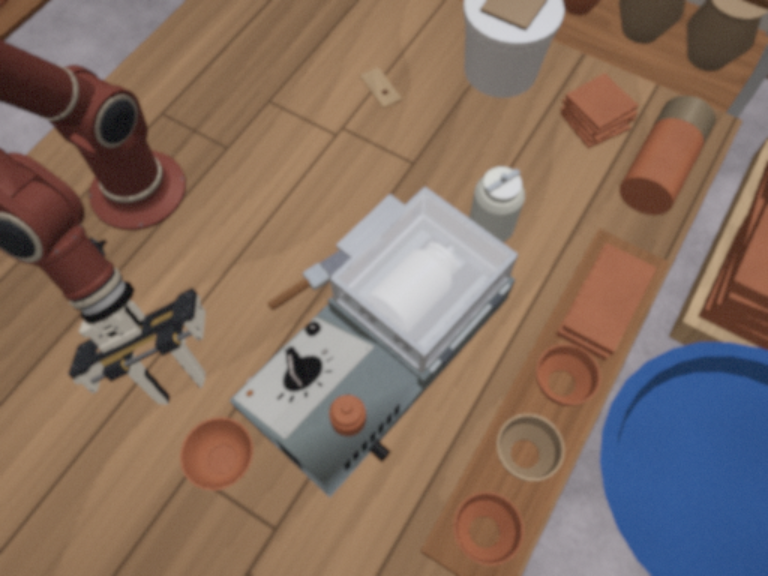

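Both views put the bar at 120° with the guard shut. The bar started at 45°, though, which is halfway between two marks. So before handing in I'll check that 120° really is a detent: turn it back a little, let go, and see whether it snaps in.

```bash
python3 -m inch '[[50,5,35,-3,0,0,0],[50,10,70,-6,0,0,0],[50,15,105,-10,0,0,0],[50,20,130,-20,0,0,0],[50,25,150,-35,0,0,0]]'; python3 tgt.py 300 60
```

```text
time_s: 14.38
position: [491.7, -193.2, 233.7]
tool_rot: [0.332, 0.89, 0.034, 0.31]
wrist_force: [-0.0, -1.3, 0.4]
grip_width: 0.538
dp [ 26.   19.6 -64.8] rv [0.038 0.016 0.021] j [ 0.97  0.29 -0.74  2.28  1.54  0.16 -0.32] n [-0.564  0.104  0.819]
tcp in face frame [ 19.1 -24.  140.7] tool phi -60.2 z err [ 0.023 -0.04  -0.999] F [-0.  -1.3  0.4] T [ 0.1   0.48 -0.01] g 0.5384148939352877
```

```bash
python3 -m inch '[[50,6,8,-16,0.01,0.005,0.005],[50,13,15,-32,0.02,0.01,0.01],[50,20,20,-48,0.03,0.015,0.02],[50,26,20,-65,0.038,0.016,0.021],[50,26,20,-65,0.038,0.016,0.021]]'; python3 tgt.py 300 0
```

```text
time_s: 14.8
position: [517.2, -170.6, 165.6]
tool_rot: [0.328, 0.896, 0.053, 0.294]
wrist_force: [-1.0, -0.6, 0.1]
grip_width: 0.537
dp [ 34.3  -9.2 -45.8] rv [-0.004 -0.004 -0.004] j [ 0.96  0.52 -0.88  2.3   1.99  0.37 -0.76] n [-0.564  0.104  0.819]
tcp in face frame [-2.7  2.9 72.9] tool phi -60.1 z err [-0.005  0.005 -1.   ] F [-1.  -0.6  0.1] T [0.09 0.45 0.05] g 0.5368168133185127
```

```bash
python3 -m inch '[[50,9,-4,-11,0,0,0],[50,17,-6,-22,0,0,0],[50,26,-8,-34,0,0,0],[50,34,-9,-46,0,0,0],[50,34,-9,-46,0,0,0]]'; python3 tgt.py 300 0;  python3 -m inch '[[0,0,0,0,0,0,0],[0,0,0,0,0,0,0],[0,0,0,0,0,0,0],[0,0,0,0,0,0,0],[0,0,0,0,0,0,0]]' 40; python3 -m inch '[[0,0,0,0,0,0,0],[0,0,0,0,0,0,0],[0,0,0,0,0,0,0]]';python3 tgt.py 293 0
```

```text
time_s: 15.22
position: [551.5, -178.6, 118.5]
tool_rot: [0.328, 0.897, 0.054, 0.293]
wrist_force: [0.6, -0.2, 0.2]
grip_width: 0.536
dp [ 0.  -1.1  1.3] rv [-0.006 -0.006 -0.006] j [ 0.92  0.68 -0.89  2.26  2.09  0.49 -0.81] n [-0.564  0.104  0.819]
tcp in face frame [-0.9  1.1 14.1] tool phi -60.1 z err [-0.007  0.007 -1.   ] F [ 0.6 -0.2  0.2] T [ 0.09  0.42 -0.01] g 0.5358191100320503
time_s: 15.63
position: [551.4, -178.7, 119.3]
tool_rot: [0.328, 0.897, 0.053, 0.293]
wrist_force: [0.5, -0.1, 0.7]
grip_width: 0.23
time_s: 15.88
position: [551.4, -178.8, 119.6]
tool_rot: [0.328, 0.897, 0.053, 0.293]
wrist_force: [-1.7, 0.5, 1.2]
grip_width: 0.171
dp [ 0.2 -1.   0.2] rv [-0.073  0.008  0.095] j [ 0.92  0.68 -0.89  2.26  2.09  0.49 -0.81] n [-0.564  0.104  0.819]
tcp in face frame [-0.4  0.9 15. ] tool phi -60.2 z err [-0.005  0.006 -1.   ] F [-1.7  0.5  1.2] T [ 0.02  0.47 -0.02] g 0.17102259254602858
```

```bash
python3 -m inch '[[0,0,0,0,-0.037,0.007,0.053],[0,0,0,0,-0.073,0.013,0.107],[0,0,0,0,-0.073,0.013,0.107],[0,0,0,0,-0.073,0.013,0.107]]';python3 tgt.py 300 0; python3 -m inch '[[50,0,0,0,0,0,0],[50,0,0,0,0,0,0],[50,0,0,0,0,0,0],[50,0,0,0,0,0,0],[50,0,0,0,0,0,0]]';python3 tgt.py 300 0; python3 -m inch '[[50,-8,1,12,0,0,0],[50,-20,4,30,0,0,0],[50,-32,6,48,0,0,0],[50,-43,8,64,0,0,0],[50,-50,9,74,0,0,0]]'; python3 tgt.py 300 0;python3 -c "
from h import *
snap('wrist','wrist10')"
```

```text
time_s: 16.22
position: [551.3, -178.8, 119.6]
tool_rot: [0.269, 0.916, 0.034, 0.296]
wrist_force: [0.3, 0.7, -0.2]
grip_width: 0.167
dp [ 0.2 -0.9  0.2] rv [ 0.068 -0.018 -0.111] j [ 0.9   0.67 -0.85  2.26  2.12  0.47 -0.72] n [-0.564  0.104  0.819]
tcp in face frame [-0.4  0.9 15.1] tool phi -67.5 z err [-0.006  0.006 -1.   ] F [ 0.3  0.7 -0.2] T [ 0.05  0.45 -0.06] g 0.16702965709995005
time_s: 16.63
position: [551.3, -178.8, 119.6]
tool_rot: [0.269, 0.916, 0.034, 0.296]
wrist_force: [-0.1, 0.2, -0.3]
grip_width: 0.478
dp [ 0.2 -0.9  0.2] rv [ 0.068 -0.018 -0.111] j [ 0.9   0.67 -0.85  2.26  2.12  0.47 -0.72] n [-0.564  0.104  0.819]
tcp in face frame [-0.4  0.9 15.1] tool phi -67.5 z err [-0.006  0.006 -1.   ] F [-0.1  0.2 -0.3] T [ 0.07  0.4  -0.03] g 0.47831543696271933
time_s: 17.05
position: [500.7, -169.3, 195.0]
tool_rot: [0.269, 0.916, 0.034, 0.297]
wrist_force: [0.1, 0.3, 0.2]
grip_width: 0.539
dp [ 50.9 -10.4 -75.2] rv [ 0.069 -0.017 -0.111] j [ 0.92  0.39 -0.76  2.3   1.9   0.21 -0.56] n [-0.564  0.104  0.819]
tcp in face frame [  0.6   1.1 106.4] tool phi -67.5 z err [-0.004  0.006 -1.   ] F [0.1 0.3 0.2] T [0.1  0.45 0.01] g 0.5391069979669183
```

View pics/wrist10.png

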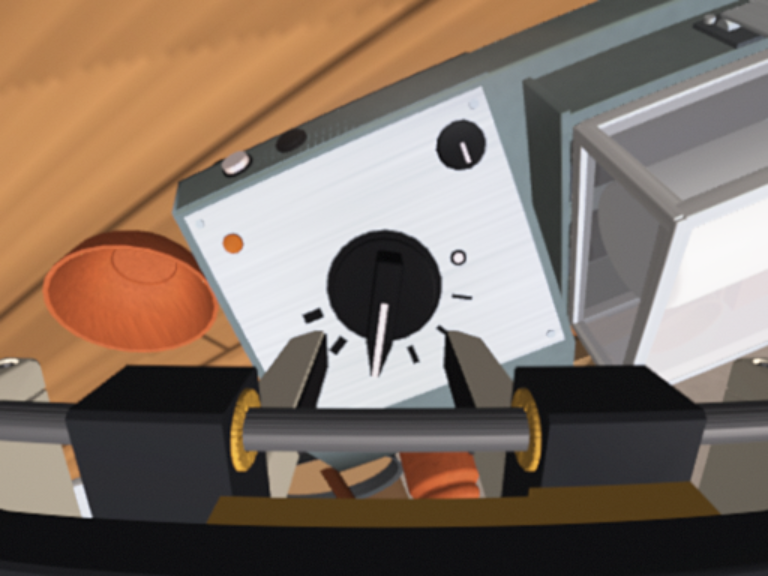

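The line now leans about 7° off the tool, running from (385,303) to (376,375). So the bar snapped back to 120° and that is a true detent. Now retreating.

```bash
python3 -m inch '[[50,-12,-10,25,0,0,0],[50,-24,-20,50,0,0,0],[50,-36,-40,75,0,0,0],[50,-45,-65,95,0,0,0],[50,-50,-90,110,0,0,0]]'; python3 -m inch '[[50,-5,-35,5,0,0,0],[50,-10,-70,10,0,0,0],[50,-15,-105,15,0,0,0],[50,-15,-105,15,0,0,0]]'; python3 - <<'E'
from sel import *
for k in("side","scene"):
    c,st=snap(k,k+"10");P=cloud(c);Q=(P-H)@np.c_[ex,ey,ez];ok=c["range_z"]>0
    m=ok&(abs(Q[...,1])<68)&(Q[...,0]<-222)&(Q[...,0]>-250)&(Q[...,2]>50)&(Q[...,2]<130)
    print(k,"lip",m.sum(),np.percentile(Q[m][:,2],[10,50,90]) if m.any() else None)
    L=(P-C)@B; b=ok&(abs(L[...,0])<60)&(abs(L[...,1])<60)&(L[...,2]>38)&(L[...,2]<56);t=L[b][:,:2]
    w,v=np.linalg.eigh(np.cov(t.T));print(len(t),np.degrees(np.arctan2(*v[:,1])))
    a,_=load(k+"0");d=cv2.absdiff(a["frame"],c["frame"]).max(2);cv2.imwrite(f"pics/d{k}.png",cv2.resize(np.hstack([d]),None,fx=1.5,fy=1.5))
E
```

```text
time_s: 17.52
position: [477.5, -211.3, 245.3]
tool_rot: [0.271, 0.915, 0.026, 0.298]
wrist_force: [-0.9, 0.0, 0.2]
grip_width: 0.537
time_s: 17.85
position: [459.8, -326.5, 259.2]
tool_rot: [0.279, 0.913, 0.025, 0.298]
wrist_force: [-0.4, 0.1, -1.2]
grip_width: 0.537
side lip 473 [85.74525943 88.24122088 91.03012257]
144 -59.88186843373322
scene lip 469 [83.75238402 86.37252105 88.89769193]
120 -60.46015715231781
```

View pics/scene10.png

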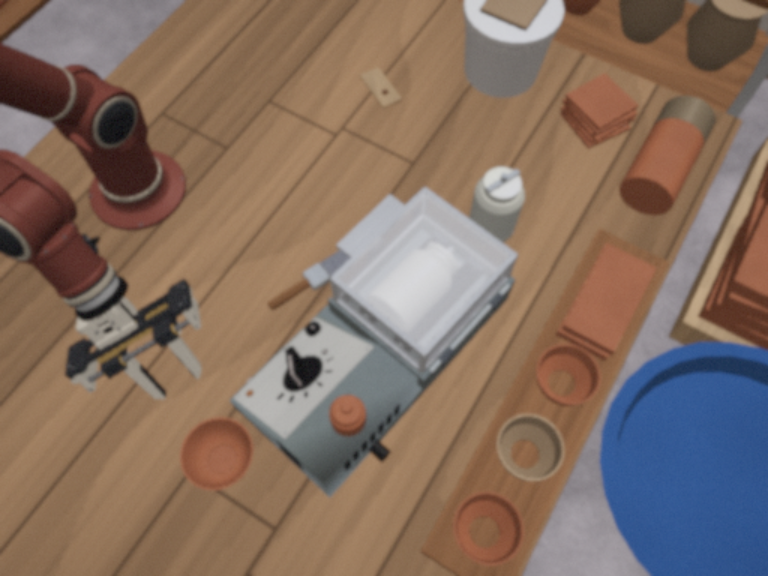

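View pics/dscene.png

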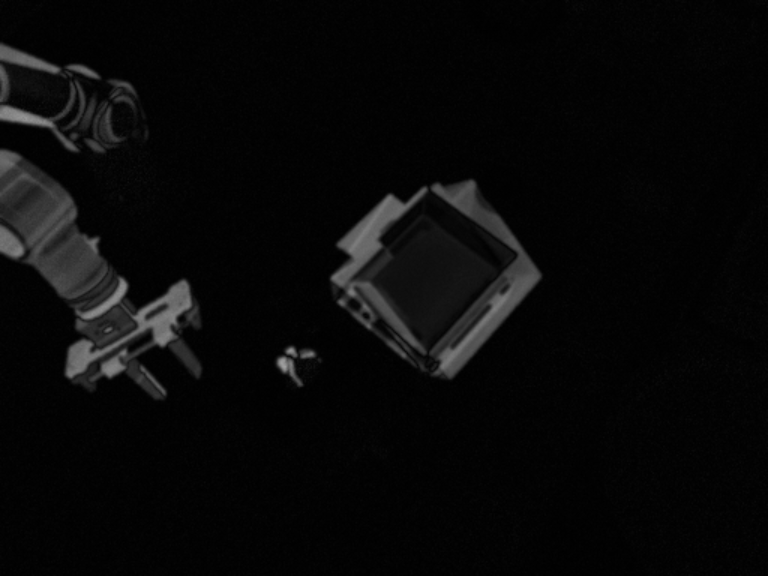

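The difference picture shows that only the robot, the guard (around 430,280) and the selector bar (around 297,365) have changed. The pots, jar and brush have not moved.

```bash
python3 -c "
from workcell import bot
print(bot.finish_job())"
```

```text
the job is handed in; nothing more can be done
None
```

The guard is shut past its catch and the selector rests in the fourth step. I handed the job in at about 18 s with the robot clear of everything; no verdict came back.

- **Guard:** I swung it down with the shut fingers on its lip. It stopped firmly with the lip at 189 mm, as it should when shut, and held there under 22 N, well above the catch's 8 to 12 N. The wrist force never showed the click itself, but after release the lip stayed at the shut height in both views.
- **Selector:** I gripped the bar along its axis and turned it clockwise to 120° (2.094 rad), then let go. To check, I turned it back 7° and released it again, and it snapped back to 120°. The last readings were 120.1° from the side camera and 119.5° from the scene camera.
- **Surroundings:** comparing the scene camera's first and last pictures, only the robot, the guard and the selector bar had changed. The pots, spare jar and brush stayed in place.

**One disagreement:** all three cameras put the selector at about 45° at the start, halfway between steps 1 and 2. The description says it starts on a position. I went by the marks and the tip's angle, and the snap-back test supports that.

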